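# Wedge the power adapter tight in its repair cradle

## Robot

A 7-joint arm with a two-finger parallel gripper is mounted at the origin on a cart in front of the work surface, level with it; the furniture and walls round the work are solid. World frame = base frame: x ahead of the robot, y to its left, z up, the work surface at z = 0. Lengths are in m, angles in rad, forces in N, time in s.
With the tool pointing down it reaches from about 0.35 to 0.775 m from the base axis. Payload 3.1 kg.
Tool frame: the origin (TCP) lies midway between the tips of the shut fingers; the grasp point (between the pads) lies 19 mm behind it (env.grasp_offset is the distance from the TCP to the grasp point, in m); z points along the fingers, y is the line along which they close (so a half turn about z gives the same grasp; the last joint's range is limited). The gripper opens to 85 mm and grips with 20 to 120 N. Pads are 22 mm wide; open, the fingers measure 114 mm over their backs; the gripper's body (76 mm by 85 mm) begins 54 mm behind the grasp point. The pads swing forward as they close: fully open they stand 13 mm farther back than shut.
Start: joints at [1.156, 0.311, 0.014, 1.512, -0.004, 1.319, -0.027], TCP at [0.2, -0.512, 0.231] pointing down, gripper open.
Joint ranges: [-2.7, 2.7], [-0.3, 1.91], [-1.27, 1.3], [0.12, 2.57], [-1.44, 4.58], [0.2, 2.03], [-3.05, 3.05]. Speed limits (rad/s): [2.79, 2.79, 3.14, 3.14, 3.14, 3.14, 3.14].

## Interface

Orientations are given as a 3x3 rotation matrix whose columns are the frame's x, y, z axes.
In Python, from plant import env, cams gives the robot as it stands. The module is installed in compiled form; this text tells all that it offers. Calls block until the motion is done:
- env.movep(position, orientation): joint-space move of the TCP to a pose.
- env.servo_line(position, rotation=None, velocity=0.15): straight line of the TCP; rotation=None keeps the orientation; velocity is the mean speed in m/s.
- env.move_j(angles): joint-space move.
- env.ungrasp() and env.close_gripper(f_grip=None): open the fingers fully, or close them until they stop; f_grip is the grip in N (None keeps the last).
- env.hold(seconds).
- env.inverse_kinematics(position, orientation): joint angles nearest the present ones, or None.
- env.read_state(): the state.
- cams.camera(name): name is "scene" or "top" or "wrist"; returns the picture (480x640x3 uint8, blue, green, red); there is no depth.
- cams.get_calibration(name): a dict with "fx", "fy", "cx", "cy" (pixels), "R" (3x3) and "t" (3): a world point X has camera coordinates R X + t. Camera axes: x right, y down, z forward; pixel columns grow to the right and rows downward; lengths in m; the calibration is good to about 2 mm. A picture is of the moment at which its call begins: read the wrist's pose just before it. get_calibration takes no time and is no camera call; for the wrist camera it gives the pose at the moment of the call.
A pose or a line that the arm cannot do raises env.IKError and nothing moves.
- env.finish_job(): hands the job in; it is judged then, once.
The state is a dict: "t": time; "q": joint angles; "qd": joint speeds; "joint_efforts": joint torques, N m; "position": TCP position; "ee_rot": TCP orientation; "force": force on the tool from outside, world axes, zero at the start; "moment": the same for the moment, N m; "grip_width": finger opening in m; "gripper_force": force on a finger pad.
Only numpy, scipy, OpenCV 4.12 (cv2) and the standard library are available. Lean on these libraries where they do the work, as an engineer would, in place of code of your own. Each camera call takes 0.05 s, during which the arm holds its last target. There are 200 camera calls.

## Task

The black power adapter lies loose in the wooden repair cradle. Take the tapered wooden wedge (not the straight strip), slide it thin end first, lying flat, into the gap between the adapter and the sloping cheek, and drive it home firmly, so that the adapter is pushed over against the sprung jaw and presses the jaw back by about 3 mm. Leave the wedge there, holding it tight.

Things in the scene. Friction and masses are not known exactly. Their poses are not given: they have to be found in the camera images.
- cradle: Fixed wooden cradle, may be turned. Origin under it on the bench; +y: the way the wedge is driven, +x: to the sprung jaw. Board 180 x 180 mm, top at z = 12 mm. Walls to z = 40 mm: end stop face at y = 60, sloping cheek (22 mm thick), face from x = -43 at y = -70 to x = -23 at y = 30 mm (1:5, as the wedge). The gap lies between cheek and adapter, open at the -y end.
- jaw (a joint): The straight jaw bar along the cradle's +x side, on springs. 0 = at rest (face at cradle x = 45 mm), grows as it is pressed back, to 0.006 m; 2.5 N per mm. The wedge's point reaches cradle x = -33, y = -118 mm as the adapter meets the jaw; each 5 mm further presses it back 1 mm (x = -30, y = -103 at 3 mm, a push of 10 to 20 N). Friction holds the wedge.
- adapter_center (a point): Centre, half-way up, of the black power adapter, 105 x 62 x 34 mm, about 0.26 kg, loose on the cradle's board, long axis (own x) along the cradle's y, at first 2 to 5 mm off the jaw; against the jaw at rest it is at cradle x = 14 mm. Its near end is at cradle y about -48 mm: pass it with the wedge's point at cradle x about -40 mm.
- wedge_grip (a point): Light wooden wedge lying flat, 160 mm long, 36 high, 0.14 kg. Thin end at own +y (5 mm, bevelled), widening over 120 mm to 32; then a parallel tang 24 wide, 40 long, to hold. Point: middle of the tang, half-way up (18 mm), 140 mm behind the thin end. Own +x face is straight (16 mm from the point; goes to the adapter), -x face slopes. In place its axes are the cradle's.
Mind the look-alikes: they are no part of the job. What is shaped like the part that bears adapter_center but pink is not meant.

How it is judged:
At the end, for the whole second after the job is handed in: The jaw is pressed back by over 1.5 mm by the adapter, which lies flat on the board against it; the wedge, let go and at rest, lies flat in the gap in line with the cradle (10 degrees), point at cradle y above -116 mm, x -41 to -19 mm, z 22 to 42 mm (value of joint jaw above 0.0015 m and y of wedge_grip in the frame of cradle above -0.116 m and x of wedge_grip in the frame of cradle between -0.041 and -0.019 m and z of wedge_grip in the frame of cradle between 0.022 and 0.042 m and angle between the y axis of wedge_grip and the y axis of cradle, either way round below 0.17 rad and angle between each of wedge_grip, adapter_center's own z axis and vertical below 0.17 rad and x of adapter_center in the frame of cradle above 0.0135 m and z of adapter_center in the frame of cradle below 0.037 m and linear speed of wedge below 0.02 m/s); the robot touches nothing.
It fails at once if the adapter is tipped up or lifted out of the cradle (angle between adapter_center's own z axis and vertical above 0.35 rad or z of adapter_center in the frame of cradle above 0.06 m).
It also fails if it takes over 46 s, if anything falls off the work surface, if the arm or the gripper's body presses on something with over 40 N, if the wrist force passes 120 N, or if a joint passes its speed limit or range.

## Working session

There is one attempt and no reset: what is moved stays moved. The work goes in short steps, each a Python script; the robot and the scene stay as the last script left them, time stands still between calls to the robot, and variables do not carry over. Pictures are saved under pics/ and viewed, at most 10 in all, crops included, and the job is handed in when it is done.

```bash
mkdir -p pics
python3 - <<'E'
from plant import env,cams
import cv2
for n in("top","scene"):
    cv2.imwrite(f"pics/{n}0.png",cams.camera(n)); c=cams.get_calibration(n); print(n,c)
s=env.read_state(); print(s['t'],s['ee_rot'],env.grasp_offset)
E
```

```text
top {'fx': 622.4765766658886, 'fy': 622.4765766658886, 'cx': 310.61741159627377, 'cy': 226.07028846249952, 'R': array([[ 0.02481701, -0.99954626, -0.01707017],
       [-0.99599928, -0.02325542, -0.08628218],
       [ 0.08584606,  0.01914314, -0.99612449]]), 't': array([-0.02019265,  0.61732775,  1.40408336])}
scene {'fx': 611.6304210996027, 'fy': 611.6304210996027, 'cx': 318.0546243544056, 'cy': 249.38618766635068, 'R': array([[-0.77861582, -0.62730822, -0.01555008],
       [-0.38831674,  0.50114934, -0.77334304],
       [ 0.49291736, -0.59609876, -0.63379709]]), 't': array([0.47505312, 0.27385522, 0.83231036])}
0.1 [[ 9.31279774e-01  3.64303735e-01 -8.78531202e-04]
 [ 3.64304779e-01 -9.31277738e-01  1.95029759e-03]
 [-1.07655853e-04 -2.13632581e-03 -9.99997712e-01]] 0.0187
```

View pics/top0.png

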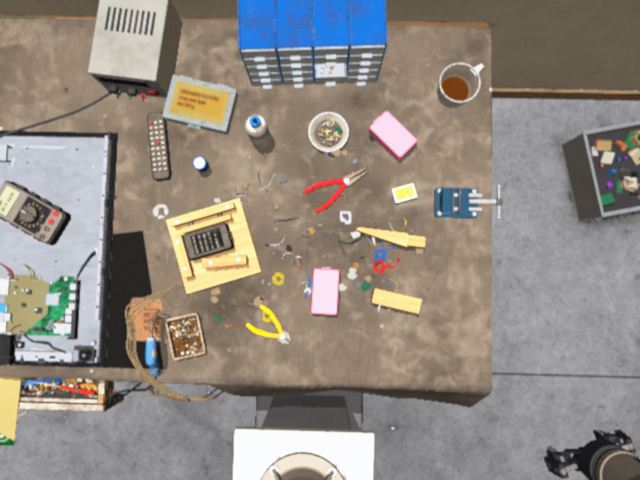

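View pics/scene0.png

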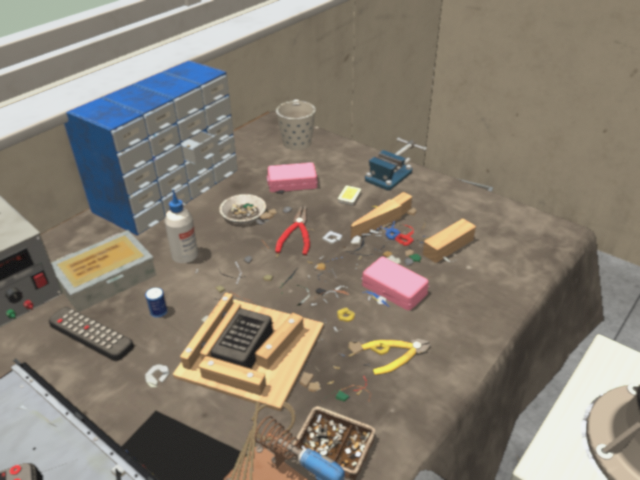

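The top view shows the cradle at about (213,245) with the black adapter at (208,240). There are two wooden pieces: a tapered one at (390,237), thin end at left and stepped tang at right, and a plain straight strip at (397,300). The tapered one fits the wedge description. The pink boxes at (325,291) and (393,135) are decoys. I'll confirm this with an enlarged crop.

Run:
```python
import cv2,numpy as np
i=cv2.imread("pics/top0.png")
a=cv2.resize(i[190:300,155:265],None,fx=5,fy=5,interpolation=cv2.INTER_CUBIC)
b=cv2.resize(i[215:265,345:435],None,fx=5,fy=5,interpolation=cv2.INTER_CUBIC)
b=cv2.resize(b,None,fx=.55,fy=.55)
o=np.zeros((550,800,3),np.uint8);o[:,:550]=a;o[:b.shape[0],550:550+b.shape[1]]=b[:,:250]
cv2.imwrite("pics/crop.png",o)
```

```text
(no output)
```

View pics/crop.png

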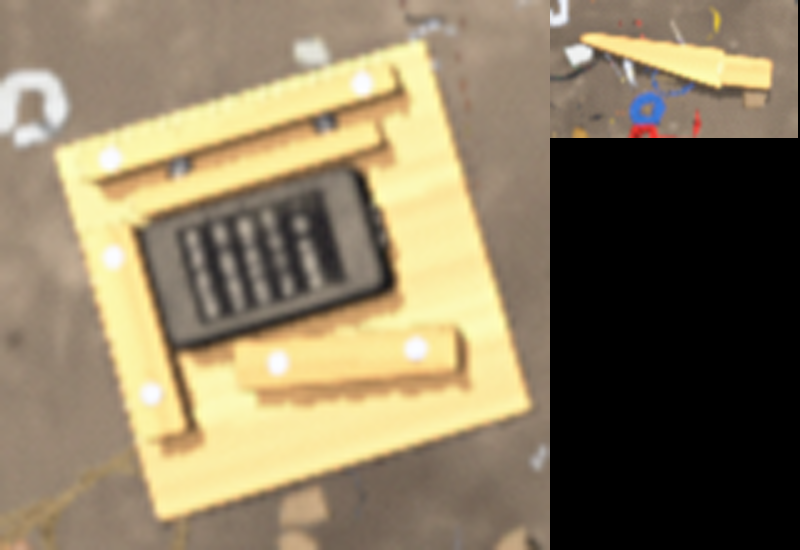

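The crop shows the cradle with its jaw and springs at the top, the end stop at left and the cheek at bottom right, so +x is image up and +y is image left. The wedge's thin end is at about (357,229) and the tang end at (425,242). Its straight face is up (+x), so it already lies the right way round. Next I'll compute the poses and look from the wrist.

```bash
cat > h.py <<'E'
import numpy as np,cv2
from plant import env,cams
def ray(c,uv,z):
    d=c['R'].T@np.array([(uv[0]-c['cx'])/c['fx'],(uv[1]-c['cy'])/c['fy'],1]); o=-c['R'].T@c['t']
    return o+d*(z-o[2])/d[2]
def proj(c,X):
    p=c['R']@np.asarray(X)+c['t']; return np.array([c['fx']*p[0]/p[2]+c['cx'],c['fy']*p[1]/p[2]+c['cy']])
def rot(a,s=1): # tool down, tool y along s*(cos a, sin a)
    y=s*np.array([np.cos(a),np.sin(a),0]);z=np.array([0,0,-1.]);return np.column_stack([np.cross(y,z),y,z])
E
python3 - <<'E'
from h import *
c=cams.get_calibration("top")
P=[ray(c,p,.012) for p in((240,198.4),(166.6,219.6),(187,294),(261,271.6))]
C=np.mean(P,axis=0);yv=(P[1]-P[0]+P[2]-P[3])/2;xv=(P[0]-P[3]+P[1]-P[2])/2
print(C,yv,xv,[np.degrees(np.arctan2(-yv[0],yv[1])),np.degrees(np.arctan2(xv[1],xv[0]))])
t=ray(c,(356.6,228.8),.036);e=ray(c,(425.4,242),.036)
print(t,e,np.linalg.norm(t-e))
a=np.arctan2(yv[1],yv[0])-np.pi/2
for s in(1,-1):
  for p,an in((C,a),(e,-.11),(e+[0,.02,0],-.11)):
    print(s,env.inverse_kinematics([p[0],p[1],.25],rot(an,s)),env.inverse_kinematics([p[0],p[1],.02],rot(an,s)))
w=cams.get_calibration("wrist");s=env.read_state();print(s['ee_rot'].T@(-w['R'].T@w['t']-s['position']),s['ee_rot'].T@w['R'].T,w['fx'],s['t'])
E
```

```text
[0.56791406 0.21899226 0.012     ] [-0.05471195  0.16958505  0.        ] [0.17023277 0.05475004 0.        ] [np.float64(17.88086754645082), np.float64(17.82876014727332)]
[ 0.6130211  -0.11044638  0.036     ] [ 0.58660596 -0.26700951  0.036     ] 0.1587758592069932
1 [ 0.2478597   0.67608948 -1.16708041  1.27387819  0.61316118  1.56395074
 -0.51463691] [ 0.16911908  0.81320523 -0.90135001  1.57256617  0.69276804  1.10174264
 -0.59279524]
1 [ 0.61221819  0.5311244  -0.35970397  1.17156105  0.18018929  1.46897985
  0.17014474] [ 0.61249258  0.70659843 -0.33238976  1.47321136  0.25379132  1.00428567
  0.10741876]
1 [ 0.59649587  0.51476076 -0.3735727   1.19905702  0.18178637  1.45967012
  0.13731571] [ 0.60032145  0.69593451 -0.35398149  1.49862245  0.2681397   0.9950668
  0.06547847]
-1 [ 0.2171979   0.63647393 -1.07829504  1.27505552  0.5515831   1.53633839
  2.66729097] [ 0.2506158   0.90852379 -1.08182755  1.5695102   0.84692642  1.19219069
  2.45072463]
-1 [ 0.33944907  0.5049431   0.10194802  1.18572746 -0.04959508  1.45326642
 -2.81702598] [ 0.28839092  0.68249432  0.17407346  1.48871386 -0.13175318  0.98185324
 -2.7540965 ]
-1 [ 0.32343684  0.48666282  0.07856639  1.21290552 -0.03701445  1.44338674
 -2.8539745 ] [ 0.26764988  0.66760809  0.15899868  1.51429893 -0.11918193  0.969174
 -2.79100437]
[ 0.07045189  0.00030652 -0.14244181] [[-5.36527041e-04 -9.59859761e-01 -2.80479861e-01]
 [ 9.99999777e-01 -6.26421650e-04  2.30854412e-04]
 [-3.97286518e-04 -2.80479674e-01  9.59859883e-01]] 397.40728104296073 0.1
```

Run:
```python
from h import *
import json
for n,p,a in(("cr",[.568,.219,.22],.312),("we",[.597,-.20,.2],-.167)):
    env.movep(p,rot(a))
    env.hold(.2)
    c=cams.get_calibration("wrist"); cv2.imwrite(f"pics/{n}.png",cams.camera("wrist"))
    json.dump({k:np.asarray(v).tolist() for k,v in c.items()},open(n+".json","w"))
    print(env.read_state()['t'])
```

```text
3.225
5.025
```

View pics/cr.png

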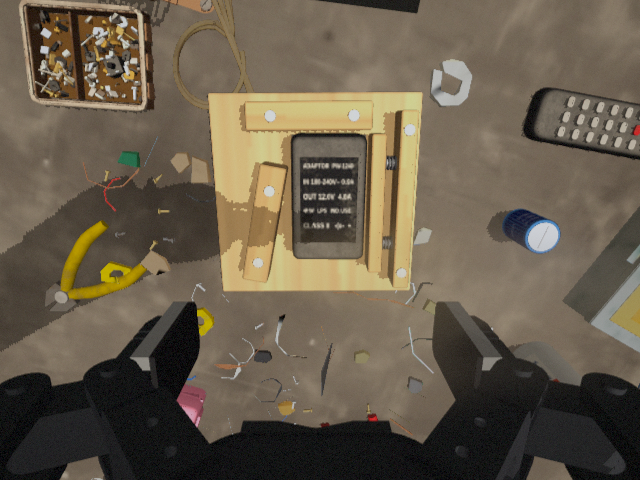

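View pics/we.png

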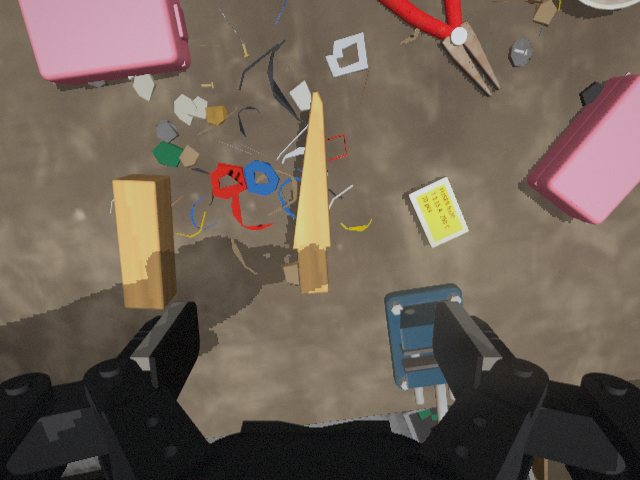

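The cradle view shows board corners at (209,94), (423,93), (415,291) and (222,291), with the adapter 2–5 mm off the jaw. The wedge view shows the tapered wedge with its tip at (317,93), straight right edge running (322,93)→(330,247), and tang end at (301–328,293). The straight strip is at (145,240), so the tapered piece is confirmed.

Run:
```python
from h import *
import json
L=lambda n:{k:np.array(v) if isinstance(v,list) else v for k,v in json.load(open(n+".json")).items()}
c=L("cr");P=[ray(c,p,.012) for p in((423,93),(209,94),(222,291),(415,291))]
C=np.mean(P,axis=0);xv=(P[0]-P[1]+P[3]-P[2])/2;yv=(P[0]-P[3]+P[1]-P[2])/2
print("cradle",C,np.linalg.norm(xv),np.linalg.norm(yv),np.arctan2(xv[1],xv[0]),np.arctan2(-yv[0],yv[1]))
w=L("we")
for n,p in dict(tip=(317,93),tipR=(322,93),kneeR=(330,247),kneeL=(294,247),tR0=(327,249),tR1=(328,293),tL1=(302,293),tL0=(298,249)).items(): print(n,ray(w,p,.036))
i=cv2.imread("pics/we.png")[80:305,270:350];j=cv2.imread("pics/cr.png")[80:305,195:435]
cv2.imwrite("pics/z.png",np.hstack([cv2.resize(i,None,fx=2.4,fy=2.4,interpolation=2),cv2.resize(j,None,fx=2.4,fy=2.4,interpolation=2)]))
```

```text
cradle [0.56815402 0.22086357 0.012     ] 0.18137773404658258 0.17839147827481683 0.31263518208298635 0.3242935246858211
tip [ 0.61254241 -0.11036023  0.036     ]
tipR [ 0.61613184 -0.11095632  0.036     ]
kneeR [ 0.60376593 -0.22824066  0.036     ]
kneeL [ 0.57497346 -0.22345474  0.036     ]
tR0 [ 0.6011005  -0.22952695  0.036     ]
tR1 [ 0.59587054 -0.26804595  0.036     ]
tL1 [ 0.57434206 -0.26446632  0.036     ]
tL0 [ 0.57787212 -0.22566584  0.036     ]
```

View pics/z.png

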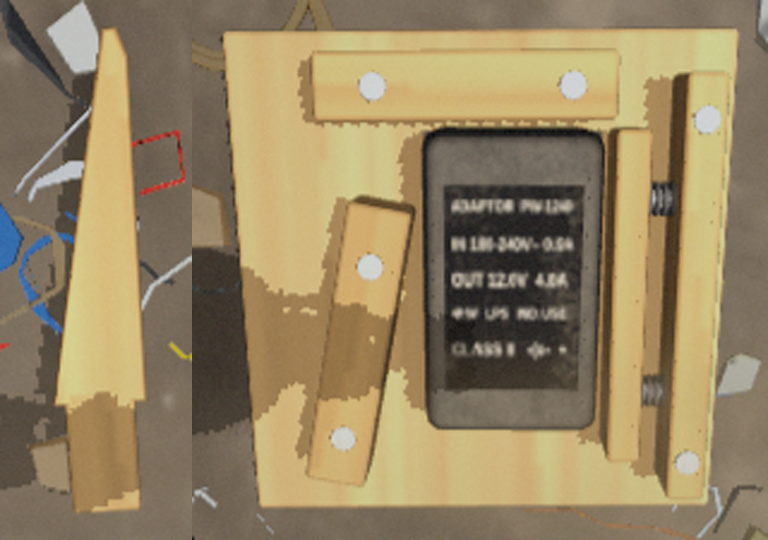

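Run:
```python
from h import *
import json
from scipy.optimize import least_squares
c={k:np.array(v) if isinstance(v,list) else v for k,v in json.load(open("cr.json")).items()}
# cradle-frame features (mm) and pixels; a row/col selects both
F=[((90,90,12),(423,93)),((-90,90,12),(209,94)),((-90,-90,12),(222,291)),((90,-90,12),(415,291)),
((-23,30,40),(287.1,167.5)),((-43,-70,40),(265.8,282.9))]
def W(p,X): s,k=np.sin(p[2]),np.cos(p[2]);X=np.array(X)/1e3;return np.array([p[0]+k*X[0]-s*X[1],p[1]+s*X[0]+k*X[1],X[2]])
f=lambda p:np.concatenate([proj(c,W(p,X))-u for X,u in F])
r=least_squares(f,[.568,.22,.316],loss="soft_l1");p=r.x
print(p,f(p).round(1).tolist(),"stop",proj(c,W(p,(-25,60,40))),"jaw",proj(c,W(p,(45,45,40))))
json.dump(p.tolist(),open("cradle.json","w"))
G=np.array([.5868,-.245]);a=-.107
env.movep([*G,.07],rot(a)); env.servo_line([*G,.006],velocity=.12)
env.close_gripper(80); s=env.read_state();print(s['t'],s['grip_width'],s['gripper_force'],s['position'])
if s['grip_width']>.015:
    env.servo_line([*G,.085],velocity=.2)
    q=W(p,(-40,-215,85)); env.movep(q,rot(p[2])); env.hold(.2)
    c=cams.get_calibration("wrist");cv2.imwrite("pics/pre.png",cams.camera("wrist"))
    json.dump({k:np.asarray(v).tolist() for k,v in c.items()},open("pre.json","w"))
    s=env.read_state();print(s['t'],s['grip_width'],s['position']-q,s['force'])
```

```text
[0.56679896 0.22091419 0.31115032] [1.2, -1.2, -1.5, -2.0, -0.0, 0.4, -5.1, 0.3, 0.2, 1.2, 1.1, 0.7] stop [283.98728775 130.13337517] jaw [372.50036808 149.59133591]
6.9083 0.022750404387119557 79.10555720329285 [ 0.58724486 -0.24511763  0.00654153]
8.6833 0.023155944439431073 [ 0.00034486 -0.00222806 -0.00023982] [ 0.39212537 -0.1210182  -1.04195554]
```

View pics/pre.png

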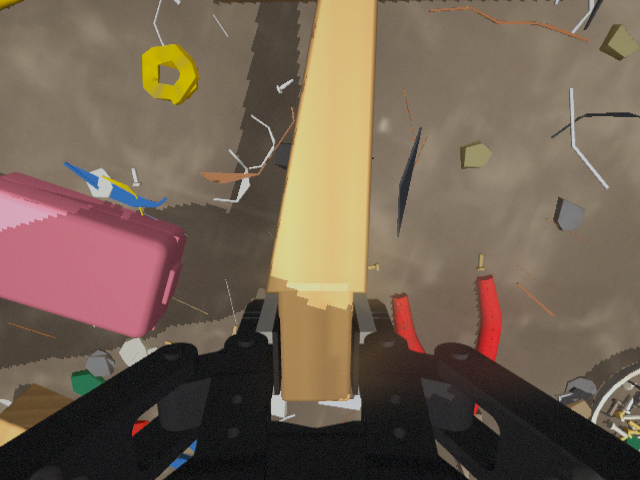

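The wedge is held by its tang, with its straight edge running (378,0)→(366,290) and the tang end at row 400. The pink box corner is at (185,240). I'll work out how the wedge sits in the gripper and the clearance to the box.

```bash
cat >> h.py <<'E'
import json
def L(n): return {k:np.array(v) if isinstance(v,list) else v for k,v in json.load(open(n+".json")).items()}
try: CR=json.load(open("cradle.json"))
except Exception: CR=None
def W(X,p=None):
    p=p or CR;s,k=np.sin(p[2]),np.cos(p[2]);X=np.array(X)/1e3;return np.array([p[0]+k*X[0]-s*X[1],p[1]+s*X[0]+k*X[1],X[2]])
def inv(w):
    s,k=np.sin(CR[2]),np.cos(CR[2]);d=np.array(w[:2])-CR[:2];return np.array([k*d[0]+s*d[1],-s*d[0]+k*d[1],w[2]])*1e3
E
python3 - <<'E'
from h import *
c=L("pre");s=env.read_state()
z=.036+s['position'][2]-.0065
A,B=ray(c,(378,0),z),ray(c,(366,290),z)
print("tcp",inv(s['position']),"edge",inv(A),inv(B),"end",inv(ray(c,(283,400),z)),inv(ray(c,(352,400),z)),"pink",inv(ray(c,(185,240),.03)),inv(ray(c,(150,335),.03)))
print([env.inverse_kinematics(W((x,y,19.5)),rot(CR[2])) is not None for x,y in((-40,-215),(-40,-155),(-30,-100),(-30,-160))], s['t'])
E
```

```text
tcp [ -40.35383081 -217.22664961   84.76018368] edge [ -25.01725711 -118.09375771  114.26018368] [ -25.61862054 -197.3640576   114.26018368] end [ -52.31709436 -237.41909907  114.26018368] [ -29.10176408 -237.52562854  114.26018368] pink [-108.95054277 -206.56267771   30.        ] [-133.88790138 -261.82637196   30.        ]
[True, True, True, True] 8.6833
```

Run:
```python
from h import *
R=rot(CR[2]);dx=.5
env.servo_line(W((-40+dx,-215,85)),R,velocity=.1)
env.servo_line(W((-40+dx,-215,20)),velocity=.1); env.hold(.2)
M=np.array([[np.cos(CR[2]),np.sin(CR[2])],[-np.sin(CR[2]),np.cos(CR[2])]])
def show():
    s=env.read_state();F=np.append(M@s['force'][:2],s['force'][2]);print(round(s['t'],2),inv(s['position']).round(1),F.round(1),round(s['grip_width']*1e3,1),s['moment'].round(1));return F
show()
env.servo_line(W((-40+dx,-168,20)),velocity=.06);F=show()
off=0
for y in range(-160,-114,5):
    if abs(F[0])>4: off+=np.clip(.08*F[0],-.6,.6)
    if abs(F[1])>35: print("stop");break
    x=-33+(y+118)/5+.5+dx+off
    env.servo_line(W((x,y,20)),velocity=.03);F=show()
print(off)
cv2.imwrite("pics/in.png",cams.camera("wrist"))
```

```text
9.93 [ -39.  -215.    20.6] [ 1.   0.3 -1. ] 23.1 [-0.1  0.  -0. ]
10.87 [ -39.5 -168.7   19.9] [ 1.  -0.3 -1.4] 22.9 [-0. -0. -0.]
11.28 [ -40.4 -159.7   20.1] [ 0.3  0.7 -0.7] 22.9 [ 0.  0. -0.]
11.6 [ -39.3 -154.5   20.1] [-0.4 -0.6 -0.8] 22.6 [-0.1 -0.  -0. ]
11.92 [ -38.3 -149.5   20.1] [-0.2 -0.6 -0.9] 22.7 [-0. -0.  0.]
12.23 [ -37.3 -144.5   20.1] [-0.2  0.2 -1.1] 22.9 [-0.  -0.  -0.1]
12.55 [ -36.3 -139.5   20.1] [-0.1 -0.2 -1.4] 23.1 [-0.1  0.   0. ]
12.87 [ -35.6 -134.6   19.8] [ 0.   0.5 -2.1] 22.6 [-0.1  0.1  0.1]
13.18 [ -34.5 -129.2   20. ] [-1.5 -0.4 -2.7] 22.8 [-0.1  0.2  0.1]
13.5 [ -33.3 -124.    20.1] [-1.9  0.7 -1.7] 22.9 [-0.   0.2  0.2]
13.82 [ -32.3 -119.2   20.1] [-1.7  0.7 -1.6] 23.2 [-0.1  0.3  0.1]
14.13 [ -31.7 -114.9   19.8] [-2.4 -0.6 -1.7] 23.0 [-0.4  0.4  0.2]
0
```

View pics/in.png

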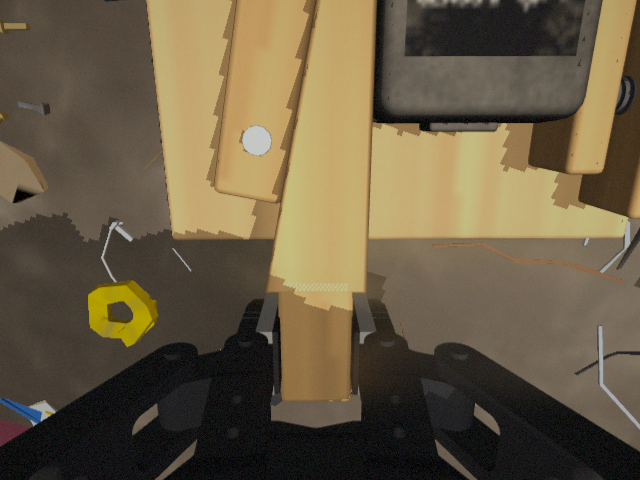

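The wedge sits in the gap, touching the adapter and nearly touching the cheek. I'll keep driving and watch the force.

Run:
```python
from h import *
M=np.array([[np.cos(CR[2]),np.sin(CR[2])],[-np.sin(CR[2]),np.cos(CR[2])]])
def show():
    s=env.read_state();F=np.append(M@s['force'][:2],s['force'][2]);print(round(s['t'],2),inv(s['position']).round(1),F.round(1),round(s['grip_width']*1e3,1));return F
off=0;F=show()
for y in np.arange(-112,-95,2.5):
    if abs(F[0])>5: off+=np.clip(.08*F[0],-.5,.5)
    if F[1]<-22: print("firm");break
    env.servo_line(W((-33+(y+118)/5+1+off,y,19.3)),velocity=.03);env.hold(.1);F=show()
print(off)
```

```text
14.18 [ -31.7 -115.    19.8] [-1.8 -0.7 -1.8] 22.9
14.54 [ -31.1 -112.5   19. ] [-3.6 -2.6 -2. ] 22.9
14.89 [ -30.7 -110.3   19.1] [-3.  -4.1 -2.5] 22.5
15.24 [ -30.3 -108.5   19.1] [-3.4 -4.9 -1.5] 23.0
15.59 [ -30. -107.   19.] [-3.3 -6.2 -0.8] 22.9
15.94 [ -29.7 -105.6   19. ] [-4.8 -8.1  0.2] 23.0
16.29 [ -29.5 -104.1   19. ] [-5.3 -8.6  1.8] 23.1
16.64 [ -29.2 -103.1   19.1] [ -6.8 -10.5   2.5] 22.7
-0.42199026333864115
```

Run:
```python
from h import *
M=np.array([[np.cos(CR[2]),np.sin(CR[2])],[-np.sin(CR[2]),np.cos(CR[2])]])
def show():
    s=env.read_state();F=np.append(M@s['force'][:2],s['force'][2]);p=inv(s['position']);print(round(s['t'],2),p.round(1),F.round(1));return F,p
F,p=show();y=-94.5
while F[1]>-17 and p[1]<-99.5 and y<-80:
    y+=2; env.servo_line(W((-33+(p[1]+118)/5+.3,y,19)),velocity=.03);env.hold(.15);F,p=show()
# relax the arm onto its present pose, let go
env.servo_line(W((p[0],p[1],19.5)),velocity=.03);show()
env.ungrasp();env.hold(.3);show()
s=env.read_state();q=s['position'].copy();q[2]=.17;env.servo_line(q,velocity=.12);env.hold(.3)
c=cams.get_calibration("wrist");cv2.imwrite("pics/end.png",cams.camera("wrist"))
json.dump({k:np.asarray(v).tolist() for k,v in c.items()},open("end.json","w"));show()
```

```text
16.64 [ -29.2 -103.1   19.1] [ -6.8 -10.5   2.5]
17.1 [ -29.1 -102.1   19.3] [ -3.6 -16.4   3.4]
17.5 [ -29.  -101.7   19.4] [ -4.7 -19.3   4.5]
18.02 [ -29.  -101.6   19.3] [-2.3 -3.1 -3.9]
18.96 [ -29.  -101.7   19.5] [-0.9  0.2  0.5]
20.72 [ -29.1 -101.7  169.8] [0.4 0.3 0.8]
```

View pics/end.png

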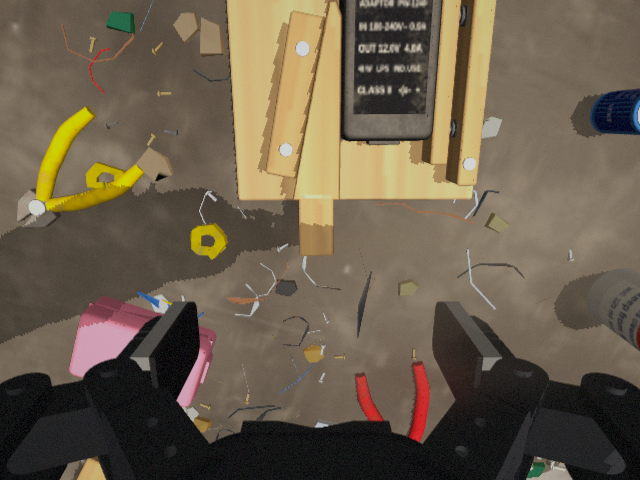

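Run:
```python
from h import *
c=L("end")
print("end",inv(ray(c,(300,254),.048)),inv(ray(c,(333,254),.048)),"knee R",inv(ray(c,(339,198),.048)),"edgeR top",inv(ray(c,(340,20),.048)))
print("board",inv(ray(c,(240,200),.012)),inv(ray(c,(478,199),.012)))
print("adapter R face~",inv(ray(c,(434,100),.046)), "jaw near edge",inv(ray(c,(424,162),.04)),inv(ray(c,(447,162),.04)),"rail",inv(ray(c,(460,184),.04)))
i=cv2.imread("pics/end.png")[0:270,220:500];cv2.imwrite("pics/endz.png",cv2.resize(i,None,fx=2.2,fy=2.2,interpolation=2))
```

```text
end [ -41.03018425 -121.42237246   48.        ] [ -17.87028809 -121.42654534   48.        ] knee R [-14.30052381 -81.58885977  48.        ] edgeR top [-15.43728674  26.23058631  48.        ]
board [-88.05903435 -90.03305971  12.        ] [ 94.2765032  -89.30826777  12.        ]
adapter R face~ [ 45.04732414 -18.99024932  46.        ] jaw near edge [ 43.27542499 -58.4530091   40.        ] [ 58.83174542 -58.45861195  40.        ] rail [ 69.13972757 -73.39904104  40.        ]
```

View pics/endz.png

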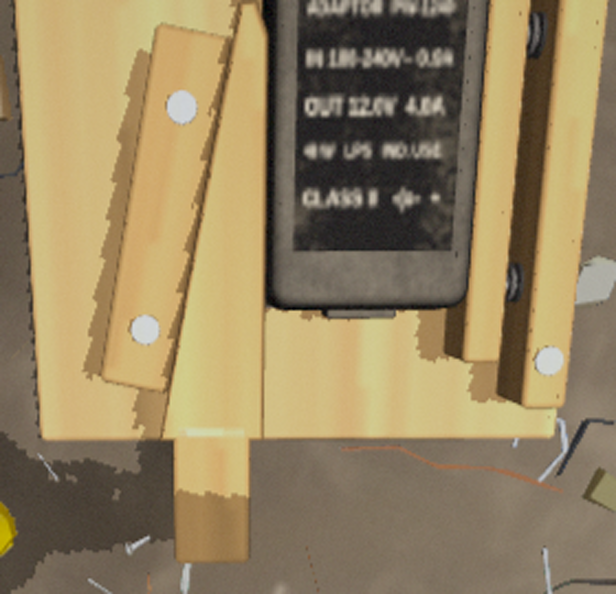

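The wedge is seated flat and straight: point at about cradle (-29.5, -101.5), straight face along the adapter and sloped face on the cheek. The force began to rise at y ≈ -114 mm and peaked at 19 N, which puts the jaw back by about 2.5–3 mm. It did not spring back on release, so I'm handing it in.

```bash
python3 -c "
from plant import env
print(env.finish_job(), env.read_state()['t'])"
```

```text
the job is handed in; nothing more can be done
the job is handed in; nothing more can be done
```

I drove the wedge home, released it and handed the job in; no verdict came back. It lies flat in the gap with its point at about cradle x -29.5, y -101.5 mm; from that and the 19 N peak push I estimate the jaw is pressed back 2.5–3 mm, though I did not measure the jaw itself.

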